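# Load colour-coded sample bottles into the divided carrier

### The job

Load the three sample bottles with orange, blue and green caps from the tray into the white carrier, each upright and fully down in the cell whose liner matches its cap. Keep them upright and lower them in gently without dropping them. Leave the grey-capped control bottles in their cells, and do not knock or move the beaker, wash bottle and jar on the tray.

Things in the scene. Friction and masses are not known exactly. Their poses are not given: they have to be found in the camera images.
- tray: shallow aluminium bench tray, 225 (x) x 325 (y) x 16 mm high, walls and floor 4 mm; fixed to the bench; origin: centre of its underside. Three sample bottles and three bystanders stand on its floor in a loose 2 by 3 array (about 105 mm apart), in any order. Tray and carrier may be on either side of the robot
- carrier: white divided bottle carrier, fixed to the bench, 139 (x) x 206 (y) x 65 mm high, outer walls, dividers and floor 5 mm thick; 2 cells along its x by 3 along its y, cell pitch 67 mm, each cell 62 mm square inside; origin: centre of its underside. Three cells hold coloured liners and are empty, the other three hold control bottles, in any order
- bottle_orange: orange-capped sample bottle, upright, white, 135 mm tall, 100 to 300 g: body 50 mm diameter up to 76 mm, shoulder tapering to 92 mm, then a cylindrical orange cap 32 mm in diameter from 92 to 135 mm (grip it by the cap); origin: centre of its underside, z up along its axis. Starts on the tray
- bottle_blue: blue-capped sample bottle, upright, white, 135 mm tall, 100 to 300 g: body 50 mm diameter up to 76 mm, shoulder tapering to 92 mm, then a cylindrical blue cap 32 mm in diameter from 92 to 135 mm (grip it by the cap); origin: centre of its underside, z up along its axis. Starts on the tray
- bottle_green: green-capped sample bottle, upright, white, 135 mm tall, 100 to 300 g: body 50 mm diameter up to 76 mm, shoulder tapering to 92 mm, then a cylindrical green cap 32 mm in diameter from 92 to 135 mm (grip it by the cap); origin: centre of its underside, z up along its axis. Starts on the tray
- liner_orange: fixed orange liner of one carrier cell, where the orange-capped bottle belongs: a square pocket 58 mm wide inside, aligned with the carrier, with a 3 mm floor and a bright orange rim at 66 mm above the bench; origin: underside of the liner at the cell's centre, 5 mm above the bench; a seated bottle's origin is 3 mm above this origin
- liner_blue: fixed blue liner of one carrier cell, where the blue-capped bottle belongs: a square pocket 58 mm wide inside, aligned with the carrier, with a 3 mm floor and a bright blue rim at 66 mm above the bench; origin: underside of the liner at the cell's centre, 5 mm above the bench; a seated bottle's origin is 3 mm above this origin
- liner_green: fixed green liner of one carrier cell, where the green-capped bottle belongs: a square pocket 58 mm wide inside, aligned with the carrier, with a 3 mm floor and a bright green rim at 66 mm above the bench; origin: underside of the liner at the cell's centre, 5 mm above the bench; a seated bottle's origin is 3 mm above this origin
- control_1: grey-capped control bottle, same shape and size as the sample bottles (135 mm tall, 50 mm body, 32 mm cap), grey label band, loose, standing in an unlined carrier cell on the 5 mm floor; leave it alone; origin: centre of its underside
- control_2: grey-capped control bottle, same shape and size as the sample bottles (135 mm tall, 50 mm body, 32 mm cap), grey label band, loose, standing in an unlined carrier cell on the 5 mm floor; leave it alone; origin: centre of its underside
- control_3: grey-capped control bottle, same shape and size as the sample bottles (135 mm tall, 50 mm body, 32 mm cap), grey label band, loose, standing in an unlined carrier cell on the 5 mm floor; leave it alone; origin: centre of its underside
- beaker: bystander: open steel beaker, 72 mm diameter at the rim, 100 mm tall, loose, stands on the tray; origin: centre of its underside
- wash_bottle: bystander: yellow wash bottle with white top, 64 mm diameter up to 105 mm, then tapering to a 32 mm white cap (130 to 150 mm) and a nozzle of 12 mm; 165 mm tall in all, loose, stands on the tray; origin: centre of its underside
- jar: bystander: amber reagent jar with dark steel lid, 68 mm diameter, 120 mm tall, loose, stands on the tray; origin: centre of its underside

How it is judged:
At the end, for the whole second after the job is handed in: Each sample bottle stands in its own colour's cell, within 9 mm of the centre, base on the liner floor (under 9 mm above the liner's underside), tilt under 0.08 rad, below 20 mm/s. Control bottles, beaker, wash bottle and jar moved under 30 mm, tilt under 0.15 rad (horizontal distance between bottle_orange and liner_orange below 0.009 m and z of bottle_orange in the frame of liner_orange below 0.009 m and angle between each of bottle_orange, bottle_blue, bottle_green's own z axis and vertical below 0.08 rad and linear speed of each of bottle_orange, bottle_blue, bottle_green below 0.02 m/s and horizontal distance between bottle_blue and liner_blue below 0.009 m and z of bottle_blue in the frame of liner_blue below 0.009 m and horizontal distance between bottle_green and liner_green below 0.009 m and z of bottle_green in the frame of liner_green below 0.009 m and angle between each of control_1, control_2, control_3, beaker, wash_bottle, jar's own z axis and vertical below 0.15 rad and distance of each of control_1, control_2, control_3, beaker, wash_bottle, jar from where it was at the start of the episode below 0.03 m); the robot touches nothing.
It fails at once if a sample bottle is tipped more than 40 degrees (angle between any of bottle_orange, bottle_blue, bottle_green's own z axis and vertical above 0.7 rad).
It fails at once if a bystander (steel beaker, wash bottle or amber jar) is shifted more than 30 mm or tilted more than 17 degrees (distance of any of beaker, wash_bottle, jar from where it was at the start of the episode above 0.03 m or angle between any of beaker, wash_bottle, jar's own z axis and vertical above 0.3 rad).
It fails at once if a grey-capped control bottle is lifted or shifted more than 30 mm, or tilted more than 17 degrees (distance of any of control_1, control_2, control_3 from where it was at the start of the episode above 0.03 m or angle between any of control_1, control_2, control_3's own z axis and vertical above 0.3 rad).
It fails at once if a sample bottle is rammed into the carrier: it presses on the carrier or a liner with more than 60 N (contact force between any of bottle_orange, bottle_blue, bottle_green and carrier above 60 N or contact force between any of bottle_orange, bottle_blue, bottle_green and liner_orange above 60 N or contact force between any of bottle_orange, bottle_blue, bottle_green and liner_blue above 60 N or contact force between any of bottle_orange, bottle_blue, bottle_green and liner_green above 60 N).
It fails at once if a sample bottle is dropped into its cell (as if from over 10 mm): in the last 30 mm above the cell's floor it moves faster than 0.45 m/s ((horizontal distance between bottle_orange and liner_orange below 0.03 m and z of bottle_orange in the frame of liner_orange below 0.033 m and linear speed of bottle_orange above 0.45 m/s) or (horizontal distance between bottle_blue and liner_blue below 0.03 m and z of bottle_blue in the frame of liner_blue below 0.033 m and linear speed of bottle_blue above 0.45 m/s) or (horizontal distance between bottle_green and liner_green below 0.03 m and z of bottle_green in the frame of liner_green below 0.033 m and linear speed of bottle_green above 0.45 m/s)).
It also fails if it takes over 72 s, if anything falls off the work surface, if the arm or the gripper's body presses on something with over 40 N, if the wrist force passes 120 N, or if a joint passes its speed limit or range.

### The arm

A 6-joint arm with a two-finger parallel gripper is mounted at the origin on the work surface. World frame = base frame: x ahead of the robot, y to its left, z up, the work surface at z = 0. Lengths are in m, angles in rad, forces in N, time in s.
With the tool pointing down it reaches from about 0.35 to 0.775 m from the base axis. Payload 7.3 kg.
Tool frame: the origin (TCP) lies midway between the tips of the shut fingers; the grasp point (between the pads) lies 19 mm behind it (tcp_to_grasp is the distance from the TCP to the grasp point, in m); z points along the fingers, y is the line along which they close (so a half turn about z gives the same grasp; the last joint's range is limited). The gripper opens to 92 mm and grips with 3 to 60 N. Pads are 19 mm wide; open, the fingers measure 130 mm over their backs; the gripper's body (75 mm by 190 mm) begins 47 mm behind the grasp point.
Start: joints at [-1.354, 0.342, 1.524, -0, 1.275, -0.146], TCP at [0.186, -0.491, 0.227] pointing down, gripper open.
Joint ranges: [-2.53, 2.53], [-0.77, 2.02], [0.04, 2.7], [-1, 4.14], [0.28, 2.66], [-3.11, 3.11]. Speed limits (rad/s): [2.57, 2.57, 3.14, 3.14, 3.14, 3.14].

### API

Orientations are given as [roll, pitch, yaw] about the fixed x, y, z axes, in that order (R = Rz(yaw) Ry(pitch) Rx(roll)).
In Python, from cell import observe, read_camera, calibration, hand_in, tcp_to_grasp gives the robot as it stands.
- The arm moves only by the tool send_rows, never from a script. Its argument "targets" is a list of rows, each a list of 5 numbers: the opening, from 0 (shut) to 1 (fully open), then the shift along the world's x, y, z in m, then the turn about the world's z in rad. A call has 1 to 5 rows; each row shifts and turns the commanded pose from where the row before left it; what a row does not reach is not made up. A row lasts 1/10 s, in which the tool goes at most 50 mm and 8.59 degrees, less where a joint would pass 70% of its speed; a pose out of reach is approached as far as the arm can. A call is refused whole if a number of a shift passes 0.05 or a number of a turn 0.15, either way. A call with a gripper value outside its range is refused whole. The fingers move at their own pace and stop on an object; "grip_force" is the grip in N (left out, the last holds). Time passes only in rows, so rows that do not move let the fingers close. It gives the time, the measured TCP pose, the force, the opening and the grip force at its end, in the units of the state.
- observe(): the state, without advancing time (a new reading comes with each control period).
- read_camera(name): name is "scene" or "side" or "wrist"; returns (picture, depth): 384x512x3 uint8, red, green, blue; 384x512 float32, m along the optical axis (not along the pixel's ray), 0 where there is no reading.
- calibration(name): a dict with "intrinsics" (3x3 intrinsics, pixels), "world_to_cam" (4x4, takes a point from world to camera coordinates); the wrist camera has in their place "hand_eye" (4x4, takes a point from camera to tool coordinates, whose origin is the TCP and whose axes are the flange's). Camera axes: x right, y up, looking along -z (the intrinsics and any distortion apply to the point x, -y, -z); pixel columns grow to the right and rows downward; lengths in m; the calibration is good to about 2 mm. A picture is of the moment at which its call begins: read the wrist's pose just before it. calibration takes no time and is no camera call.
- hand_in(): hands the job in; it is judged then, once.
The state is a dict: "time": time; "qpos": joint angles; "qvel": joint speeds; "joint_efforts": joint torques, N m; "tool_pos": TCP position; "tool_rot": TCP orientation; "contact_force": force on the tool from outside, world axes, zero at the start; "torque": the same for the moment, N m; "opening": finger opening in m; "grip_force": force on a finger pad.
Only numpy, scipy, OpenCV 4.12 (cv2) and the standard library are available. Lean on these libraries where they do the work, as an engineer would, in place of code of your own. Each camera call takes 0.05 s, during which the arm holds its last target. There are 200 camera calls.

## Working session

There is one attempt and no reset: what is moved stays moved. The work goes in short steps, Python scripts to look and compute and a tool call to move; the robot and the scene stay as the last step left them, time stands still between calls to the robot, and variables do not carry over. Pictures are saved under pics/ and viewed, at most 10 in all, crops included, and the job is handed in when it is done.

Besides the shell and the picture viewer there is one more tool, called after "Request:" as name(argument=value, ...), one argument or row to a line, values as JSON. send_rows: Moves the arm, as the interface text tells. Its arguments: {"type":"object","properties":{"targets":{"type":"array","items":{"type":"array","items":{"type":"number"}}},"grip_force":{"type":"number"}},"required":["targets"]}

```bash
mkdir -p pics
cat > h.py <<'E'
import numpy as np,cv2
from cell import *
def cloud(name):
    s=observe(); im,d=read_camera(name); c=calibration(name); K=np.array(c["intrinsics"])
    v,u=np.indices(d.shape); x=(u-K[0,2])/K[0,0]*d; y=(v-K[1,2])/K[1,1]*d
    P=np.stack([x,-y,-d,np.ones_like(d)],-1)
    if "world_to_cam" in c: T=np.linalg.inv(np.array(c["world_to_cam"]))
    else:
        from scipy.spatial.transform import Rotation as R
        T=np.eye(4); T[:3,:3]=R.from_euler('xyz',s["tool_rot"]).as_matrix(); T[:3,3]=s["tool_pos"]; T=T@np.array(c["hand_eye"])
    W=(P@T.T)[...,:3]; W[d<=0]=np.nan
    return im,W
E
python3 - <<'E'
from h import *
print(observe(),tcp_to_grasp)
ims=[]
for n in["scene","side"]:
    im,W=cloud(n); np.save(n,W); np.save(n+"_im",im); print(n,calibration(n))
    cv2.imwrite(f"pics/{n}0.png",im[...,::-1])
E
```

```text
{'time': 0.0, 'qpos': array([-1.35403102e+00,  3.42715792e-01,  1.52503285e+00, -4.30967194e-06,
        1.27541128e+00, -1.45997557e-01]), 'qvel': array([ 0.00176878,  0.00039749, -0.00051443, -0.00048411,  0.00023957,
       -0.00055613]), 'joint_efforts': array([ 1.84697296e-04, -4.31239700e+01, -2.44219244e+01,  7.15863146e-02,
        5.58734138e-02, -1.38869527e-04]), 'tool_pos': array([ 0.18623043, -0.49041133,  0.22604305]), 'tool_rot': array([-3.14004146e+00, -2.23928207e-04,  3.62763948e-01]), 'contact_force': array([-0.03572443, -0.01478989,  0.12419582]), 'torque': array([-0.0323431 ,  0.02444469, -0.01652478]), 'grip_force': 0.0, 'opening': 0.09216429669827451} 0.0188
scene {'intrinsics': array([[368.67452503,   0.        , 257.88256821],
       [  0.        , 368.67452503, 199.25476827],
       [  0.        ,   0.        ,   1.        ]]), 'world_to_cam': array([[ 0.0590212 ,  0.99819731,  0.01089191, -0.02565338],
       [-0.76429673,  0.03816702,  0.64373425,  0.38465845],
       [ 0.64215808, -0.04631862,  0.76517161, -1.23799494],
       [ 0.        ,  0.        ,  0.        ,  1.        ]])}
side {'intrinsics': array([[497.79501349,   0.        , 264.8027761 ],
       [  0.        , 497.79501349, 188.96109027],
       [  0.        ,   0.        ,   1.        ]]), 'world_to_cam': array([[ 0.99708584, -0.0762537 , -0.00227987, -0.55134746],
       [ 0.05939397,  0.75718076,  0.65049954, -0.05471525],
       [-0.04787672, -0.6487393 ,  0.75950322, -1.09428435],
       [ 0.        ,  0.        ,  0.        ,  1.        ]])}
```

View pics/scene0.png

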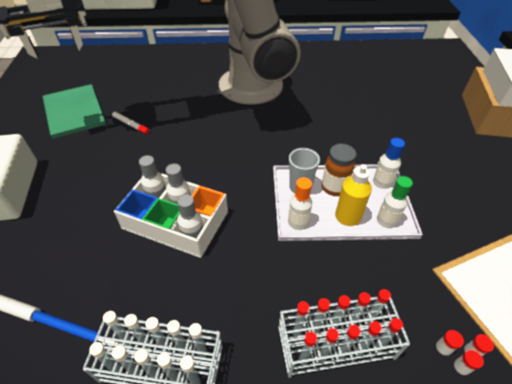

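View pics/side0.png

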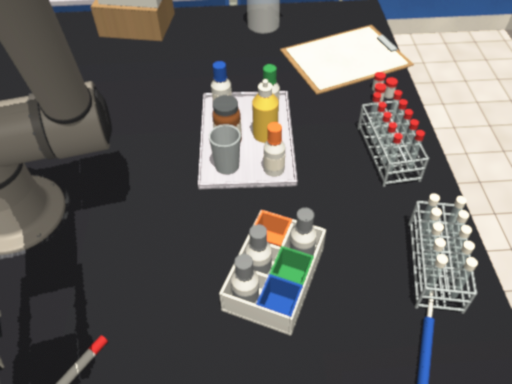

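The views agree: the tray is at +y and the carrier at -y. Scene pixels for the caps are orange (303,188), blue (396,148) and green (402,187). The liners are blue (138,205), green (162,213) and orange (208,200).

Run:
```python
from h import *
for n in["scene","side"]:
    W=np.load(n+".npy"); im=np.load(n+"_im.npy"); hsv=cv2.cvtColor(im,cv2.COLOR_RGB2HSV); H,S,V=np.moveaxis(hsv.astype(int),-1,0)
    x,y,z=np.moveaxis(W,-1,0)
    print(n)
    M={'orange':(H>4)&(H<17)&(S>150)&(V>110),'blue':(H>100)&(H<125)&(S>150)&(V>60),'green':(H>50)&(H<85)&(S>150)&(V>50)}
    for c,m in M.items():
        for lab,r in(('cap',(y>0)&(x<.8)&(z>.1)&(z<.16)),('top',(y>0)&(x<.8)&(z>.131)&(z<.16)),('liner',(y<0)&(y>-.45)&(x>.2)&(x<.75)&(z<.08)&(z>0.058))):
            p=W[m&r]
            if len(p)<5: print(c,lab,len(p));continue
            (cx,cy),(w,h),a=cv2.minAreaRect(p[:,:2].astype(np.float32)); print(c,lab,len(p),np.round([cx,cy,w,h,a,p[:,2].max(),np.percentile(p[:,2],50)],4))
    # tops of other things
    m=(z>.09)&(z<.2)&(x>.25)&(x<.75)&(abs(y)<.5)
    k,L,st,ce=cv2.connectedComponentsWithStats(m.astype(np.uint8))
    for i in range(1,k):
        if st[i,4]<60: continue
        p=W[L==i]; zm=np.percentile(p[:,2],97); q=p[p[:,2]>zm-.012]; (cx,cy),r=cv2.minEnclosingCircle(q[:,:2].astype(np.float32))
        print('comp',st[i],np.round([zm,cx,cy,r],3))
    m=(z>.058)&(z<.07)&(x>.25)&(x<.75)&(y<0)&(y>-.5)
    p=W[m]; print('carrier',cv2.minAreaRect(p[:,:2].astype(np.float32)))
    m=(z>.01)&(z<.025)&(x>.2)&(x<.85)&(y>0)&(y<.55)
    p=W[m]; print('tray',cv2.minAreaRect(p[:,:2].astype(np.float32)))
```

```text
scene
orange cap 285 [ 0.3743  0.3983  0.1188  0.7836 34.7585  0.1415  0.1158]
orange top 73 [5.80700e-01 8.37000e-02 2.94000e-02 3.15000e-02 8.39698e+01 1.41500e-01
 1.37400e-01]
orange liner 187 [ 5.53800e-01 -1.28500e-01  6.64000e-02  7.05000e-02  6.58634e+01
  6.92000e-02  6.54000e-02]
blue cap 273 [ 0.4664  0.3163  0.0326  0.0304 22.9575  0.1418  0.1299]
blue top 130 [ 0.4655  0.3161  0.0299  0.0307 26.6014  0.1418  0.1387]
blue liner 211 [ 5.5680e-01 -2.7820e-01  6.8800e-02  6.4300e-02  6.5205e+01  6.9700e-02
  6.5600e-02]
green cap 300 [5.88000e-01 2.94500e-01 2.91000e-02 3.25000e-02 6.15754e+01 1.42300e-01
 1.33700e-01]
green top 165 [5.88000e-01 2.94500e-01 2.91000e-02 3.25000e-02 6.15754e+01 1.42300e-01
 1.38700e-01]
green liner 201 [ 5.85200e-01 -2.17000e-01  6.62000e-02  6.37000e-02  6.54854e+01
  6.84000e-02  6.54000e-02]
comp [383 138  21  26 348] [0.14  0.465 0.317 0.017]
comp [ 326  144   46   60 1528] [0.156 0.57  0.204 0.017]
comp [289 148  30  26 337] [0.105 0.471 0.102 0.037]
comp [139 156  20  27 386] [ 0.141  0.498 -0.249  0.017]
comp [165 164  21  28 393] [ 0.1
[... 984 characters left out ...]
32000e-02  6.41586e+01
  7.02000e-02  6.61000e-02]
green cap 0
green top 0
green liner 0
comp [213  61  16  25 314] [0.141 0.466 0.318 0.018]
comp [252  64  27  53 945] [0.163 0.568 0.207 0.018]
comp [ 208   94   32   57 1073] [0.127 0.475 0.191 0.032]
comp [265 122  18  29 387] [0.141 0.58  0.085 0.017]
comp [293 207  21  32 511] [ 0.143  0.615 -0.158  0.017]
comp [248 224  21  33 528] [ 0.142  0.526 -0.188  0.017]
comp [233 253  23  34 568] [ 0.142  0.498 -0.249  0.016]
carrier ((0.5560318231582642, -0.20244379341602325), (0.20882977545261383, 0.13922570645809174), 64.6613998413086)
tray ((0.6319783926010132, 0.2850652039051056), (0.5317005515098572, 0.4468449056148529), 88.72187042236328)
```

Request:
send_rows(
  targets=[
    [0.65, 0.026, 0.0383, 0, 0],
    [0.65, 0.026, 0.0383, 0, 0],
    [0.65, 0.026, 0.0383, 0, 0],
    [0.65, 0.026, 0.0383, 0, 0],
    [0.65, 0.026, 0.0383, 0, 0],
  ],
  grip_force=25,
)

```text
time: 0.6
tool_pos: [0.3169, -0.2976, 0.2265]
tool_rot: [-3.141, 0.0, 0.362]
contact_force: [0.5, -0.3, 0.2]
opening: 0.0609
grip_force: 0.0
```

Request:
send_rows(
  targets=[
    [0.65, 0.026, 0.0383, 0, 0],
    [0.65, 0.026, 0.0383, 0, 0],
    [0.65, 0.026, 0.0383, 0, 0],
    [0.65, 0.026, 0.0383, 0, 0],
    [0.65, 0.026, 0.0383, 0, 0],
  ],
)

```text
time: 1.1
tool_pos: [0.4469, -0.106, 0.2266]
tool_rot: [3.142, 0.0, 0.363]
contact_force: [1.0, -0.8, 0.4]
opening: 0.0593
grip_force: 0.0
```

Request:
send_rows(
  targets=[
    [0.65, 0.026, 0.0383, 0, 0],
    [0.65, 0.026, 0.0383, 0, 0],
    [0.65, 0.026, 0.0383, 0, 0],
    [0.65, 0.026, 0.0383, 0, 0],
    [0.65, 0.026, 0.0383, 0, 0],
  ],
)

```text
time: 1.6
tool_pos: [0.5769, 0.0855, 0.2263]
tool_rot: [-3.142, 0.001, 0.363]
contact_force: [1.6, -0.9, 0.3]
opening: 0.0597
grip_force: 0.0
```

Request:
send_rows(
  targets=[
    [0.65, 0, 0, 0, 0],
    [0.65, 0, 0, 0, 0],
    [0.65, 0, 0, 0, 0],
  ],
)

```text
time: 1.9
tool_pos: [0.5757, 0.0829, 0.2264]
tool_rot: [3.142, 0.001, 0.362]
contact_force: [0.1, -0.3, 0.7]
opening: 0.0596
grip_force: 0.0
```

Run:
```python
from h import *
im,W=cloud("wrist"); x,y,z=np.moveaxis(W,-1,0); print(observe()["tool_pos"])
H,S,V=np.moveaxis(cv2.cvtColor(im,cv2.COLOR_RGB2HSV).astype(int),-1,0)
for n,a,b in(('o',3,17),('g',50,85),('b',100,125)):
    p=W[(H>a)&(H<b)&(S>150)&(V>50)&(z>.13)&(z<.15)]
    if len(p)>20: print(n,len(p),cv2.minAreaRect(p[:,:2].astype(np.float32)),np.median(p[:,2]))
cv2.imwrite("pics/w1.png",im[...,::-1])
```

```text
[0.5757732  0.0826401  0.22667973]
o 833 ((0.5810343623161316, 0.08438248187303543), (0.029349349439144135, 0.029757747426629066), 6.8712334632873535) 0.1391547882100926
g 1340 ((0.5855861902236938, 0.29333215951919556), (0.030977392569184303, 0.03225013241171837), 43.91181564331055) 0.1390116803595134
b 53 ((0.4757050573825836, 0.30688026547431946), (0.009264076128602028, 0.002721566939726472), 49.36050033569336) 0.1327806275862662
```

View pics/w1.png

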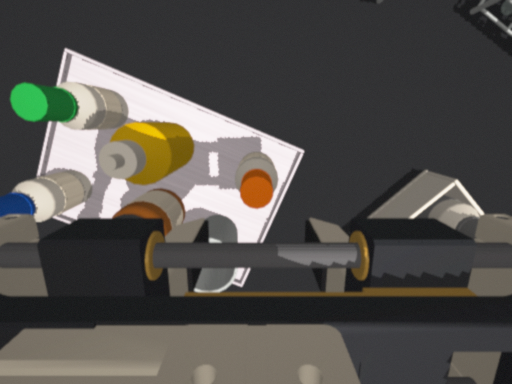

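The wrist view confirms it: the orange cap is at (256,188), centred between the fingers, and green at (42,102). I'll descend and grip.

Request:
send_rows(
  targets=[
    [0.65, 0.005, 0.002, 0, 0],
    [0.65, 0, 0, -0.035, 0],
    [0.65, 0, 0, -0.035, 0],
    [0.65, 0, 0, -0.03, 0],
    [0.65, 0, 0, -0.0215, 0],
  ],
)

```text
time: 2.45
tool_pos: [0.5806, 0.0848, 0.1035]
tool_rot: [-3.141, 0.002, 0.361]
contact_force: [0.7, -0.3, -0.8]
opening: 0.0595
grip_force: 0.0
```

Request:
send_rows(
  targets=[
    [0.65, 0, 0, 0, 0],
    [0.1, 0, 0, 0, 0],
    [0.1, 0, 0, 0, 0],
    [0.1, 0, 0, 0, 0],
    [0.1, 0, 0, 0, 0],
  ],
)

```text
time: 2.95
tool_pos: [0.5819, 0.0856, 0.1064]
tool_rot: [3.141, -0.002, 0.363]
contact_force: [0.4, 0.8, -0.6]
opening: 0.0326
grip_force: 0.0
```

Request:
send_rows(
  targets=[
    [0.1, 0, 0, 0, 0],
    [0.1, 0, 0, 0.01, 0],
    [0.1, 0, 0, 0.02, 0],
    [0.1, 0, 0, 0.02, 0],
    [0.1, 0, 0, 0, 0],
  ],
)

```text
time: 3.45
tool_pos: [0.5829, 0.0858, 0.1582]
tool_rot: [3.14, -0.005, 0.363]
contact_force: [1.0, -0.8, -2.4]
opening: 0.0314
grip_force: 25.0
```

Request:
send_rows(
  targets=[
    [0.1, 0, 0, 0.035, 0],
    [0.1, 0, 0, 0.035, 0],
    [0.1, 0, 0, 0.035, 0],
    [0.1, -0.002, -0.0176, 0, 0],
    [0.1, -0.004, -0.035, 0, 0],
  ],
)

```text
time: 3.95
tool_pos: [0.5755, 0.0344, 0.2604]
tool_rot: [-3.141, -0.001, 0.366]
contact_force: [0.6, -0.3, -2.5]
opening: 0.0316
grip_force: 25.0
```

Request:
send_rows(
  targets=[
    [0.1, -0.005, -0.04, 0, 0],
    [0.1, -0.005, -0.04, 0, 0],
    [0.1, -0.005, -0.04, 0, 0],
    [0.1, -0.004, -0.03, 0, 0],
    [0.1, -0.001, -0.011, 0, 0],
  ],
)

```text
time: 4.45
tool_pos: [0.5544, -0.1307, 0.259]
tool_rot: [-3.141, 0.002, 0.36]
contact_force: [0.1, 0.5, -3.0]
opening: 0.0316
grip_force: 25.0
```

Request:
send_rows(
  targets=[
    [0.1, 0, 0, 0, 0],
    [0.1, 0, 0, 0, 0],
    [0.1, 0, 0, -0.03, 0],
    [0.1, 0, 0, -0.03, 0],
    [0.1, 0, 0, 0, 0],
  ],
)

```text
time: 4.95
tool_pos: [0.5532, -0.1253, 0.1962]
tool_rot: [-3.136, 0.006, 0.365]
contact_force: [-1.2, 1.1, -3.2]
opening: 0.0316
grip_force: 25.0
```

```bash
cat > chk.py <<'E'
from h import *
import sys
# cap + liner positions, cap vertical axis check, from fixed cams
R={'orange':(3,17),'green':(50,85),'blue':(100,125)}
def chk(c):
  a,b=R[c]
  for n in("scene","side"):
    im,W=cloud(n); x,y,z=np.moveaxis(W,-1,0); H,S,V=np.moveaxis(cv2.cvtColor(im,cv2.COLOR_RGB2HSV).astype(int),-1,0)
    m=(H>a)&(H<b)&(S>140)&(V>50)&(x>.45)&(x<.68)&(y<0)&(y>-.35)&(z>.08)
    p=W[m]
    if len(p)<10: print(n,len(p));continue
    print(n,'cap',len(p),np.round(cv2.minAreaRect(p[:,:2].astype(np.float32))[0],4),'top',round(np.percentile(p[:,2],98),4))
    for l in W[(z>.09)&(z<.3)&(x>.42)&(x<.7)&(y<0)&(y>-.35)][:0]:pass
    cv2.imwrite(f"pics/{n}_{c}.png",cv2.resize(im[120:330,80:340] if n=="side" else im[120:280,90:260],None,fx=2.2,fy=2.2)[...,::-1])
chk(sys.argv[1]); s=observe(); print(s["tool_pos"],s["tool_rot"],s["contact_force"])
E
python3 chk.py orange
```

```text
scene cap 383 [ 0.5627 -0.131 ] top 0.2301
side cap 96 [ 0.5437 -0.1559] top 0.2287
[ 0.55565141 -0.12668241  0.20062364] [-3.14110179e+00  2.40657647e-04  3.64472812e-01] [ 0.42442997 -0.73108193 -1.67666596]
```

View pics/scene_orange.png

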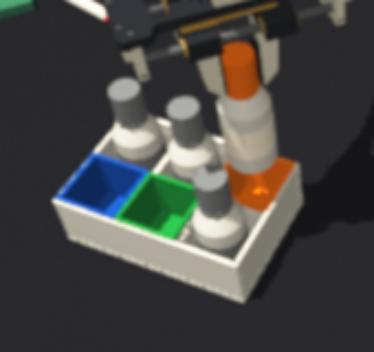

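The bottle hangs upright over the orange pocket, with the cap at (238,70) in the crop and the pocket at (262,185). I'll lower it in steps and watch the force.

Request:
send_rows(
  targets=[
    [0.1, 0, 0, -0.015, 0],
    [0.1, 0, 0, -0.015, 0],
    [0.1, 0, 0, -0.012, 0],
    [0.1, 0, 0, -0.01, 0],
    [0.1, 0, 0, 0, 0],
  ],
)

```text
time: 5.55
tool_pos: [0.5551, -0.1276, 0.1476]
tool_rot: [-3.141, 0.001, 0.363]
contact_force: [0.1, -0.5, -2.8]
opening: 0.0314
grip_force: 25.0
```

Request:
send_rows(
  targets=[
    [0.1, 0, 0, -0.012, 0],
    [0.1, 0, 0, -0.012, 0],
    [0.1, 0, 0, -0.008, 0],
    [0.1, 0, 0, -0.005, 0],
    [0.1, 0, 0, 0, 0],
  ],
)

```text
time: 6.05
tool_pos: [0.5554, -0.128, 0.1109]
tool_rot: [-3.142, 0.0, 0.363]
contact_force: [-0.2, -0.8, -1.3]
opening: 0.0314
grip_force: 25.0
```

Request:
send_rows(
  targets=[
    [0.1, 0, 0, -0.001, 0],
    [0.1, 0, 0, -0.001, 0],
    [0.1, 0, 0, 0, 0],
  ],
)

```text
time: 6.35
tool_pos: [0.5557, -0.1281, 0.1103]
tool_rot: [3.141, -0.001, 0.363]
contact_force: [-2.4, 0.0, 4.0]
opening: 0.0318
grip_force: 25.0
```

Request:
send_rows(
  targets=[
    [0.55, 0, 0, 0, 0],
    [0.55, 0, 0, 0, 0],
    [0.55, 0, 0, 0, 0],
    [0.55, 0, 0, 0.02, 0],
    [0.55, 0, 0, 0.03, 0],
  ],
)

```text
time: 6.85
tool_pos: [0.5542, -0.1276, 0.1579]
tool_rot: [-3.139, 0.003, 0.363]
contact_force: [0.0, -0.9, -0.7]
opening: 0.0505
grip_force: 0.0
```

Request:
send_rows(
  targets=[
    [0.55, 0, 0, 0.04, 0],
    [0.65, 0, 0, 0.03, 0],
    [0.65, -0.009, 0.0445, 0, 0],
    [0.65, -0.009, 0.0445, 0, 0],
    [0.65, -0.009, 0.0445, 0, 0],
  ],
)

```text
time: 7.35
tool_pos: [0.5279, 0.0067, 0.2294]
tool_rot: [3.141, -0.001, 0.361]
contact_force: [0.2, -0.1, 0.0]
opening: 0.0593
grip_force: 0.0
```

Request:
send_rows(
  targets=[
    [0.65, -0.009, 0.0445, 0, 0],
    [0.65, -0.009, 0.0445, 0, 0],
    [0.65, -0.009, 0.0445, 0, 0],
    [0.65, -0.009, 0.0445, 0, 0],
    [0.65, -0.009, 0.0445, 0, 0],
  ],
)

```text
time: 7.85
tool_pos: [0.4828, 0.2298, 0.2293]
tool_rot: [3.141, -0.0, 0.363]
contact_force: [0.6, 0.2, -0.7]
opening: 0.0599
grip_force: 0.0
```

Request:
send_rows(
  targets=[
    [0.65, -0.009, 0.0445, 0, 0],
    [0.65, -0.009, 0.0445, 0, 0],
    [0.65, 0, 0, 0, 0],
    [0.65, 0, 0, 0, 0],
    [0.65, 0, 0, 0, 0],
  ],
)

```text
time: 8.35
tool_pos: [0.4656, 0.3161, 0.2291]
tool_rot: [3.141, 0.0, 0.362]
contact_force: [-0.4, -0.7, 0.6]
opening: 0.0599
grip_force: 0.0
```

```bash
python3 chk.py orange
python3 - <<'E'
from h import *
im,W=cloud("wrist"); x,y,z=np.moveaxis(W,-1,0); print(observe()["tool_pos"])
H,S,V=np.moveaxis(cv2.cvtColor(im,cv2.COLOR_RGB2HSV).astype(int),-1,0)
for n,a,b in(('g',50,85),('b',100,125)):
    p=W[(H>a)&(H<b)&(S>150)&(V>50)&(z>.13)&(z<.15)]
    if len(p)>20: print(n,len(p),cv2.minAreaRect(p[:,:2].astype(np.float32)),np.median(p[:,2]))
E
```

```text
scene cap 215 [ 0.5728 -0.1385] top 0.1437
side cap 384 [ 0.5532 -0.1299] top 0.1458
[0.46586115 0.31576291 0.22926898] [3.14123503e+00 1.07322227e-04 3.60910630e-01] [-0.4606372  -0.08375043  0.44771324]
[0.46590153 0.31582248 0.22934809]
g 1132 ((0.5855351686477661, 0.2947908639907837), (0.028557494282722473, 0.030910052359104156), 61.364200592041016) 0.13934277569983805
b 809 ((0.4647541344165802, 0.3174421787261963), (0.030159343034029007, 0.02838285267353058), 21.250873565673828) 0.1390505127479779
```

View pics/scene_orange.png

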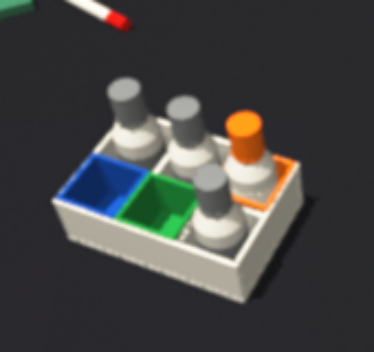

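Orange stands upright and seated, with its cap top at 143 mm. Next is blue.

Request:
send_rows(
  targets=[
    [0.65, 0, 0, -0.035, 0],
    [0.65, 0, 0, -0.035, 0],
    [0.65, 0, 0, -0.03, 0],
    [0.65, 0, 0, -0.0235, 0],
    [0.65, 0, 0, 0, 0],
  ],
)

```text
time: 9.0
tool_pos: [0.4638, 0.3151, 0.1027]
tool_rot: [3.141, 0.007, 0.361]
contact_force: [0.4, -0.8, -0.0]
opening: 0.0598
grip_force: 0.0
```

Request:
send_rows(
  targets=[
    [0.1, 0, 0, 0, 0],
    [0.1, 0, 0, 0, 0],
    [0.1, 0, 0, 0, 0],
    [0.1, 0, 0, 0, 0],
    [0.1, 0, 0, 0, 0],
  ],
)

```text
time: 9.5
tool_pos: [0.4659, 0.3174, 0.1068]
tool_rot: [-3.141, -0.002, 0.363]
contact_force: [-1.2, 0.4, 4.5]
opening: 0.0314
grip_force: 25.0
```

Request:
send_rows(
  targets=[
    [0.1, 0, 0, 0, 0],
    [0.1, 0, 0, 0.01, 0],
    [0.1, 0, 0, 0.02, 0],
    [0.1, 0, 0, 0.03, 0],
    [0.1, 0, 0, 0, 0],
  ],
)

```text
time: 10.0
tool_pos: [0.4672, 0.318, 0.1697]
tool_rot: [-3.141, -0.007, 0.363]
contact_force: [1.2, 0.9, -1.5]
opening: 0.0315
grip_force: 25.0
```

Request:
send_rows(
  targets=[
    [0.1, 0, 0, 0.035, 0],
    [0.1, 0, 0, 0.035, 0],
    [0.1, 0, 0, 0.035, 0],
    [0.1, 0, 0, 0.035, 0],
    [0.1, 0.003, -0.02, 0, 0],
  ],
)

```text
time: 10.5
tool_pos: [0.4694, 0.2991, 0.31]
tool_rot: [-3.14, -0.008, 0.365]
contact_force: [0.1, 0.0, -1.3]
opening: 0.0313
grip_force: 25.0
```

Request:
send_rows(
  targets=[
    [0.1, 0.0066, -0.0425, 0, 0],
    [0.1, 0.0066, -0.0425, 0, 0],
    [0.1, 0.0066, -0.0425, 0, 0],
    [0.1, 0.0066, -0.0425, 0, 0],
    [0.1, 0.0066, -0.0425, 0, 0],
  ],
)

```text
time: 11.0
tool_pos: [0.5009, 0.0829, 0.3048]
tool_rot: [-3.141, 0.002, 0.363]
contact_force: [0.5, 0.5, -2.1]
opening: 0.0316
grip_force: 25.0
```

Request:
send_rows(
  targets=[
    [0.1, 0.0066, -0.0425, 0, 0],
    [0.1, 0.0066, -0.0425, 0, 0],
    [0.1, 0.0066, -0.0425, 0, 0],
    [0.1, 0.0066, -0.0425, 0, 0],
    [0.1, 0.0066, -0.0425, 0, 0],
  ],
)

```text
time: 11.5
tool_pos: [0.5339, -0.1296, 0.3047]
tool_rot: [-3.14, 0.001, 0.363]
contact_force: [0.3, 0.0, -2.1]
opening: 0.0312
grip_force: 25.0
```

Request:
send_rows(
  targets=[
    [0.1, 0.0066, -0.0425, 0, 0],
    [0.1, 0.0066, -0.0425, 0, 0],
    [0.1, 0.0066, -0.0425, 0, 0],
    [0.1, 0.0032, -0.0223, 0, 0],
    [0.1, 0, 0, 0, 0],
  ],
)

```text
time: 12.0
tool_pos: [0.5567, -0.2809, 0.3034]
tool_rot: [-3.14, 0.002, 0.359]
contact_force: [-0.6, -0.0, -1.5]
opening: 0.0317
grip_force: 25.0
```

Request:
send_rows(
  targets=[
    [0.1, 0, 0, 0, 0],
    [0.1, 0, 0, -0.03, 0],
    [0.1, 0, 0, -0.03, 0],
    [0.1, 0, 0, -0.03, 0],
    [0.1, 0, 0, 0, 0],
  ],
)

```text
time: 12.5
tool_pos: [0.5553, -0.2747, 0.2114]
tool_rot: [-3.134, 0.005, 0.365]
contact_force: [-0.6, 0.3, -1.8]
opening: 0.0318
grip_force: 25.0
```

Request:
send_rows(
  targets=[
    [0.1, 0, 0, -0.02, 0],
    [0.1, 0, 0, 0, 0],
  ],
)

```text
time: 12.7
tool_pos: [0.5569, -0.2763, 0.1951]
tool_rot: [-3.139, 0.002, 0.364]
contact_force: [-0.1, 0.7, -2.5]
opening: 0.0313
grip_force: 25.0
```

```bash
python3 chk.py blue
```

```text
scene cap 411 [ 0.5572 -0.2767] top 0.2286
side cap 25 [ 0.5464 -0.2886] top 0.2035
[ 0.55779019 -0.27726455  0.1972627 ] [ 3.14063508e+00 -7.70576836e-04  3.63578758e-01] [-0.0708819  -0.25846767 -1.85055829]
```

View pics/side_blue.png

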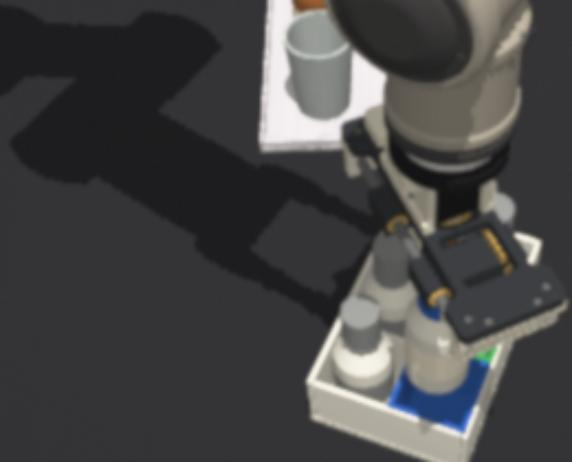

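The blue bottle hangs upright over its pocket at about (438,380) in the crop. I'll lower it.

Request:
send_rows(
  targets=[
    [0.1, 0, 0, -0.015, 0],
    [0.1, 0, 0, -0.015, 0],
    [0.1, 0, 0, -0.01, 0],
    [0.1, 0, 0, -0.008, 0],
    [0.1, 0, 0, 0, 0],
  ],
)

```text
time: 13.3
tool_pos: [0.5572, -0.2775, 0.1473]
tool_rot: [-3.141, 0.001, 0.363]
contact_force: [-0.5, -0.1, -1.3]
opening: 0.0315
grip_force: 25.0
```

Request:
send_rows(
  targets=[
    [0.1, 0, 0, -0.012, 0],
    [0.1, 0, 0, -0.012, 0],
    [0.1, 0, 0, -0.008, 0],
    [0.1, 0, 0, -0.005, 0],
    [0.1, 0, 0, 0, 0],
  ],
)

```text
time: 13.8
tool_pos: [0.5575, -0.2776, 0.1108]
tool_rot: [3.142, -0.0, 0.363]
contact_force: [0.1, -0.2, -2.4]
opening: 0.0317
grip_force: 25.0
```

Request:
send_rows(
  targets=[
    [0.1, 0, 0, -0.001, 0],
    [0.1, 0, 0, -0.001, 0],
    [0.1, 0, 0, 0, 0],
  ],
)

```text
time: 14.1
tool_pos: [0.5578, -0.2778, 0.1106]
tool_rot: [3.14, -0.001, 0.363]
contact_force: [-2.6, 2.4, 10.8]
opening: 0.0313
grip_force: 25.0
```

Request:
send_rows(
  targets=[
    [0.55, 0, 0, 0, 0],
    [0.55, 0, 0, 0, 0],
    [0.55, 0, 0, 0, 0],
    [0.55, 0, 0, 0.02, 0],
    [0.55, 0, 0, 0.03, 0],
  ],
)

```text
time: 14.6
tool_pos: [0.5562, -0.2771, 0.1569]
tool_rot: [-3.138, 0.003, 0.363]
contact_force: [0.0, -0.4, -0.2]
opening: 0.0506
grip_force: 0.0
```

Request:
send_rows(
  targets=[
    [0.55, 0, 0, 0.04, 0],
    [0.65, 0, 0, 0.03, 0],
    [0.65, 0.0022, 0.044, 0, 0],
    [0.65, 0.0022, 0.044, 0, 0],
    [0.65, 0.0022, 0.044, 0, 0],
  ],
)

```text
time: 15.1
tool_pos: [0.5638, -0.1446, 0.2286]
tool_rot: [3.141, -0.0, 0.362]
contact_force: [0.5, 0.1, -0.3]
opening: 0.0598
grip_force: 0.0
```

Request:
send_rows(
  targets=[
    [0.65, 0.0022, 0.044, 0, 0.06],
    [0.65, 0.0022, 0.044, 0, 0.06],
    [0.65, 0.0022, 0.044, 0, 0.06],
    [0.65, 0.0022, 0.044, 0, 0.06],
    [0.65, 0.0022, 0.044, 0, 0.06],
  ],
)

```text
time: 15.6
tool_pos: [0.5748, 0.076, 0.2286]
tool_rot: [3.142, 0.0, 0.665]
contact_force: [0.4, -1.3, 1.1]
opening: 0.0597
grip_force: 0.0
```

Request:
send_rows(
  targets=[
    [0.65, 0.0022, 0.044, 0, 0.06],
    [0.65, 0.0022, 0.044, 0, 0.06],
    [0.65, 0.0022, 0.044, 0, 0.06],
    [0.65, 0.0022, 0.044, 0, 0.06],
    [0.65, 0.0022, 0.044, 0, 0.06],
  ],
)

```text
time: 16.1
tool_pos: [0.5858, 0.296, 0.2284]
tool_rot: [3.142, 0.0, 0.965]
contact_force: [1.6, -0.3, 0.3]
opening: 0.0598
grip_force: 0.0
```

Request:
send_rows(
  targets=[
    [0.65, 0, 0, 0, 0],
    [0.65, 0, 0, 0, 0],
    [0.65, 0, 0, 0, 0],
  ],
)

```text
time: 16.4
tool_pos: [0.586, 0.2932, 0.2284]
tool_rot: [3.142, 0.001, 0.962]
contact_force: [-0.0, -0.7, 0.1]
opening: 0.0597
grip_force: 0.0
```

```bash
python3 chk.py blue
python3 - <<'E'
from h import *
im,W=cloud("wrist"); x,y,z=np.moveaxis(W,-1,0)
H,S,V=np.moveaxis(cv2.cvtColor(im,cv2.COLOR_RGB2HSV).astype(int),-1,0)
for n,a,b in(('g',50,85),):
    p=W[(H>a)&(H<b)&(S>150)&(V>50)&(z>.13)&(z<.15)]
    if len(p)>20: print(n,len(p),cv2.minAreaRect(p[:,:2].astype(np.float32)),np.median(p[:,2]))
E
```

```text
scene cap 324 [ 0.5575 -0.2776] top 0.1441
side cap 405 [ 0.5554 -0.278 ] top 0.1458
[0.58626789 0.29274888 0.22884717] [3.14135391e+00 2.65897722e-04 9.60644289e-01] [ 0.48732083 -0.05215481 -0.85500538]
g 808 ((0.586549699306488, 0.2948518693447113), (0.029722098261117935, 0.028324829414486885), 56.66286087036133) 0.13913304714537086
```

View pics/scene_blue.png

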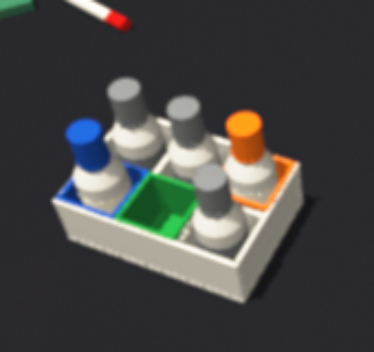

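Blue is seated, with its cap at (85,145) in the crop and the controls unmoved. Next is green.

Request:
send_rows(
  targets=[
    [0.65, 0, 0.0005, -0.035, 0],
    [0.65, 0, 0, -0.035, 0],
    [0.65, 0, 0, -0.03, 0],
    [0.65, 0, 0, -0.022, 0],
    [0.65, 0, 0, 0, 0],
  ],
)

```text
time: 17.05
tool_pos: [0.5842, 0.293, 0.1034]
tool_rot: [-3.138, 0.006, 0.961]
contact_force: [0.1, -0.1, -0.9]
opening: 0.06
grip_force: 0.0
```

Request:
send_rows(
  targets=[
    [0.1, 0, 0, 0, 0],
    [0.1, 0, 0, 0, 0],
    [0.1, 0, 0, 0, 0],
    [0.1, 0, 0, 0, 0],
    [0.1, 0, 0, 0, 0],
  ],
)

```text
time: 17.55
tool_pos: [0.5862, 0.2952, 0.108]
tool_rot: [3.141, -0.002, 0.963]
contact_force: [-0.0, 0.8, 4.9]
opening: 0.0317
grip_force: 25.0
```

Request:
send_rows(
  targets=[
    [0.1, 0, 0, 0, 0],
    [0.1, 0, 0, 0.01, 0],
    [0.1, 0, 0, 0.02, 0],
    [0.1, 0, 0, 0.03, 0],
    [0.1, 0, 0, 0, 0],
  ],
)

```text
time: 18.05
tool_pos: [0.588, 0.2955, 0.1714]
tool_rot: [3.137, -0.006, 0.963]
contact_force: [0.1, 0.4, -0.2]
opening: 0.0315
grip_force: 25.0
```

Request:
send_rows(
  targets=[
    [0.1, 0, 0, 0.035, 0],
    [0.1, 0, 0, 0.035, 0],
    [0.1, 0, 0, 0.035, 0],
    [0.1, 0, 0, 0.035, 0],
    [0.1, 0, -0.02, 0, 0],
  ],
)

```text
time: 18.55
tool_pos: [0.5871, 0.2769, 0.3117]
tool_rot: [3.137, -0.008, 0.965]
contact_force: [-0.8, -0.6, -0.6]
opening: 0.0315
grip_force: 25.0
```

Request:
send_rows(
  targets=[
    [0.1, 0, -0.0425, 0, -0.06],
    [0.1, 0, -0.0425, 0, -0.06],
    [0.1, 0, -0.0425, 0, -0.06],
    [0.1, 0, -0.0425, 0, -0.06],
    [0.1, 0, -0.0425, 0, -0.06],
  ],
)

```text
time: 19.05
tool_pos: [0.5854, 0.0606, 0.306]
tool_rot: [-3.141, 0.001, 0.66]
contact_force: [0.6, -0.0, -0.8]
opening: 0.0312
grip_force: 25.0
```

Request:
send_rows(
  targets=[
    [0.1, 0, -0.0425, 0, -0.06],
    [0.1, 0, -0.0425, 0, -0.06],
    [0.1, 0, -0.0425, 0, -0.06],
    [0.1, 0, -0.0425, 0, -0.06],
    [0.1, 0, -0.0425, 0, -0.06],
  ],
)

```text
time: 19.55
tool_pos: [0.5854, -0.152, 0.3059]
tool_rot: [-3.141, 0.001, 0.36]
contact_force: [1.5, -0.3, -1.5]
opening: 0.0314
grip_force: 25.0
```

Request:
send_rows(
  targets=[
    [0.1, 0, -0.0425, 0, 0],
    [0.1, 0, -0.0244, 0, 0],
    [0.1, 0, 0, 0, 0],
    [0.1, 0, 0, 0, 0],
    [0.1, 0, 0, -0.03, 0],
  ],
)

```text
time: 20.05
tool_pos: [0.5877, -0.2169, 0.2803]
tool_rot: [3.136, -0.006, 0.364]
contact_force: [0.6, -0.3, -1.4]
opening: 0.0316
grip_force: 25.0
```

Request:
send_rows(
  targets=[
    [0.1, 0, 0, -0.03, 0],
    [0.1, 0, 0, -0.03, 0],
    [0.1, 0, 0, -0.02, 0],
    [0.1, 0, 0, 0, 0],
    [0.1, 0, 0, 0, 0],
  ],
)

```text
time: 20.55
tool_pos: [0.5863, -0.2161, 0.1974]
tool_rot: [3.141, -0.0, 0.364]
contact_force: [-0.6, 0.1, -1.5]
opening: 0.0315
grip_force: 25.0
```

```bash
python3 chk.py green
```

```text
scene cap 405 [ 0.5886 -0.215 ] top 0.2299
side cap 29 [ 0.5768 -0.2275] top 0.2085
[ 0.58685142 -0.21685008  0.1985546 ] [ 3.13935674e+00 -2.03895553e-03  3.63695039e-01] [ 0.17702931  0.12807961 -1.72854491]
```

View pics/scene_green.png

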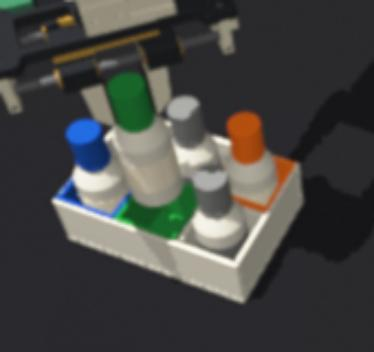

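Green is upright over its pocket, with the cap at (130,100) and the base above (155,200) in the crop. I'll lower it.

Request:
send_rows(
  targets=[
    [0.1, 0, 0, -0.015, 0],
    [0.1, 0, 0, -0.015, 0],
    [0.1, 0, 0, -0.01, 0],
    [0.1, 0, 0, -0.008, 0],
    [0.1, 0, 0, 0, 0],
  ],
)

```text
time: 21.15
tool_pos: [0.5857, -0.217, 0.1482]
tool_rot: [-3.141, 0.001, 0.363]
contact_force: [0.2, -0.6, -1.7]
opening: 0.0312
grip_force: 25.0
```

Request:
send_rows(
  targets=[
    [0.1, 0, 0, -0.012, 0],
    [0.1, 0, 0, -0.012, 0],
    [0.1, 0, 0, -0.008, 0],
    [0.1, 0, 0, -0.005, 0],
    [0.1, 0, 0, 0, 0],
  ],
)

```text
time: 21.65
tool_pos: [0.5862, -0.2171, 0.1119]
tool_rot: [3.141, -0.0, 0.363]
contact_force: [-0.5, 0.1, -1.4]
opening: 0.0317
grip_force: 25.0
```

Request:
send_rows(
  targets=[
    [0.1, 0, 0, -0.001, 0],
    [0.1, 0, 0, -0.001, 0],
    [0.1, 0, 0, 0, 0],
  ],
)

```text
time: 21.95
tool_pos: [0.5865, -0.2171, 0.1118]
tool_rot: [3.14, -0.002, 0.363]
contact_force: [-3.3, 3.2, 12.4]
opening: 0.0317
grip_force: 25.0
```

Seated. I'll release and retreat.

Request:
send_rows(
  targets=[
    [0.55, 0, 0, 0, 0],
    [0.55, 0, 0, 0, 0],
    [0.55, 0, 0, 0, 0],
    [0.55, 0, 0, 0.02, 0],
    [0.55, 0, 0, 0.03, 0],
  ],
)

```text
time: 22.45
tool_pos: [0.5848, -0.2166, 0.1579]
tool_rot: [-3.138, 0.004, 0.363]
contact_force: [1.0, -0.3, -0.2]
opening: 0.0506
grip_force: 0.0
```

Request:
send_rows(
  targets=[
    [0.55, 0, 0, 0.04, 0],
    [0.55, 0, 0, 0.04, 0],
    [0.55, -0.025, -0.04, 0.01, 0],
    [0.55, -0.025, -0.04, 0.01, 0],
    [0.55, -0.025, -0.04, 0, 0],
  ],
)

```text
time: 22.95
tool_pos: [0.5107, -0.3385, 0.2613]
tool_rot: [3.139, -0.001, 0.364]
contact_force: [0.1, -0.5, -0.6]
opening: 0.0504
grip_force: 0.0
```

Request:
send_rows(
  targets=[
    [0.55, -0.03, -0.035, 0, 0],
    [0.55, -0.03, -0.035, 0, 0],
    [0.55, 0, 0, 0, 0],
    [0.55, 0, 0, 0, 0],
  ],
)

```text
time: 23.35
tool_pos: [0.4503, -0.4078, 0.2593]
tool_rot: [-3.141, -0.0, 0.36]
contact_force: [0.4, 0.3, 0.9]
opening: 0.0507
grip_force: 0.0
```

```bash
python3 chk.py green
python3 - <<'E'
from h import *
im,W=cloud("scene"); cv2.imwrite("pics/final.png",im[...,::-1])
z=W[...,2]; m=(z>.09)&(z<.18)&(W[...,0]>.25)&(W[...,0]<.75)&(abs(W[...,1])<.5)
k,L,st,ce=cv2.connectedComponentsWithStats(m.astype(np.uint8))
for i in range(1,k):
    if st[i,4]<60: continue
    p=W[L==i]; zm=np.percentile(p[:,2],97); q=p[p[:,2]>zm-.012]; c,r=cv2.minEnclosingCircle(q[:,:2].astype(np.float32)); print(np.round([zm,*c,r],3))
E
```

```text
scene cap 299 [ 0.5883 -0.2159] top 0.1443
side cap 310 [ 0.5855 -0.2201] top 0.1458
[ 0.45161494 -0.40634663  0.25954751] [-3.14118664e+00 -3.37716923e-04  3.63574401e-01] [ 0.17584693 -0.3011095   0.55232464]
[0.125 0.476 0.19  0.031]
[0.105 0.471 0.103 0.037]
[ 0.141  0.499 -0.249  0.016]
[ 0.141  0.527 -0.189  0.016]
[0.166 0.571 0.206 0.016]
[ 0.144  0.555 -0.129  0.016]
[ 0.144  0.557 -0.277  0.016]
[ 0.144  0.587 -0.217  0.017]
[ 0.141  0.616 -0.158  0.017]
```

View pics/final.png

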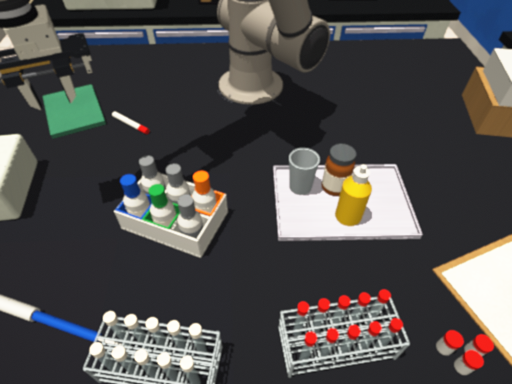

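All three bottles are seated at their cell centres (cap tops at 144 mm), and nothing else has moved.

```bash
python3 -c "from cell import *; print(hand_in())"
```

```text
the job is handed in; nothing more can be done
None
```

The orange, blue and green bottles are seated upright in their matching cells, the controls and bystanders measure within about 2 mm of where they started, and the job was handed in at about 24 s; the hand-in gave no verdict.

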